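Fit the port plate on an extraction gate and hold its sprung shutter half open

TASK

Pick up the black port plate by its square spigot, lower it over the two locating pins of the aluminium extraction gate until it lies flush on the frame, and let go of it. Then take the orange tab and slide the sprung blue shutter against its spring to half of its travel, where its red line meets the long red marks on the rails, and keep holding it there with the fingers so that a stop screw can be fitted: the program finishes while still holding the shutter, since it springs shut when let go. Leave the screwdriver, spanner, tape measure and masking tape where they lie.

Things in the scene. Friction and masses are not known exactly. Their poses are not given: they have to be found in the camera images.
- gate: Fixed aluminium extraction gate flat on the bench, 140 (x) x 250 (y) mm, its frame spanning y = -70 to +180 mm of the origin, which lies on the bench under the centre of its 40 mm square port; z up. Frame top 30 mm above the bench. A dark, lower spring barrel along its +x side reaches x = 89 mm. The shutter opens towards the gate's +y.
- seat (a point): Point on the frame top at the centre of the port, 30 mm above the bench, half-way between the two locating pins; axes as the gate's. The middle of the plate's underside comes to rest here.
- pin (a point): Tip of one of the two steel locating pins. They stand on the frame at gate x = +50 (this one) and -50 mm, y = 0, 10 mm in diameter, 23 mm high (tip 53 mm above the bench), the last 7 mm tapered to 3 mm.
- shutter (a joint): Travel of the shutter (m) along the gate's +y: 0 shut (start), 0.060 fully open, 0.030 half travel (its edge then crosses the middle of the port). Its spring pushes it shut with about 4.5 N at 0, 9 N at half travel and 13.5 N fully open, plus about 1 N of friction.
- tab (a point): Centre of the grip of the shutter's upright orange tab, 55 mm above the bench; moves with it, axes as the gate's. Tab 14 mm thick along the gate's y, 40 mm wide along its x, top 68.5 mm above the bench, on a foot 24.5 mm above the bench; rails beside it 30 mm high. It stands at gate x = 0, y = 100 mm when shut, 130 mm at half travel. A red line on the shutter lies under its middle.
- half_mark (a point): Middle between the long red marks on the two rails, at gate x = 0, y = 130 mm, 30 mm above the bench: the tab's centre and the shutter's red line stand at these marks at half travel. Short black marks at y = 100 and 160 mm show the ends of the travel. A bar 30 mm high crosses the gate at y = 172 to 180 mm.
- plate_grip (a point): Centre of the square spigot of the black port plate, 35 mm above the plate's flat underside; z up. Plate 130 (x) x 76 (y) x 10 mm, under 0.45 kg; spigot a tube 48 mm square outside, 4 mm walls, sides along x and y, top 52 mm above the underside. Two through holes 13 mm wide at x = +50 and -50 mm, y = 0; fits either way round. Lies flat at the start; seated, this point is 65 mm above the bench.
- screwdriver: Screwdriver with yellow handle, 213 mm, lying loose; leave alone.
- spanner: Combination spanner, 189 x 37 x 10 mm, lying loose; leave alone.
- tape_measure: Red tape measure, 62 x 79 x 36 mm, loose; leave alone.
- masking_tape: Roll of masking tape, 105 mm across, 24 mm high, loose; leave alone.
There are look-alikes about, which are no part of the job. There is more than one size of the part that bears plate_grip; the job needs the largest.

How it is judged (in metres and radians):
On the way, in this order (a step that is already met when the one before it is completed fails the run):
1. the plate, still held by the fingers, is lowered over the pins (horizontal distance between plate_grip and seat below 0.008 m and z of plate_grip in the frame of seat below 0.054 m and contact force between the fingers and port_plate above 1 N), for 0.04 s.
2. the plate lies flush on the frame over both pins, let go (horizontal distance between plate_grip and seat below 0.004 m and z of plate_grip in the frame of seat below 0.0375 m and angle between plate_grip's own z axis and vertical below 0.04 rad and angle between the x axis of plate_grip and the x axis of seat, either way round below 0.08 rad and contact force between each of the arm, the fingers and port_plate below 0.5 N), for 0.2 s.
3. the shutter is held at half travel by the fingers (value of joint shutter between 0.024 and 0.036 m and contact force between the fingers and gate above 3 N), for 0.5 s.
At the end, for the whole second after the job is handed in: The fingers hold the shutter still at half travel, 30 mm open within 6 mm (finger force on it over 3 N), while the plate lies flush on the frame over both pins (within 2.5 mm in height, 4 mm sideways), not held (all of step 3 and velocity of joint shutter between -0.01 and 0.01 m/s and horizontal distance between plate_grip and seat below 0.004 m and z of plate_grip in the frame of seat below 0.0375 m and angle between plate_grip's own z axis and vertical below 0.04 rad and angle between the x axis of plate_grip and the x axis of seat, either way round below 0.08 rad and contact force between the fingers and port_plate below 2 N); the arm keeps its last pose, push and grip.
It fails at once if the screwdriver, spanner, tape measure or masking tape is shifted by more than 30 mm (distance of any of screwdriver, spanner, tape_measure, masking_tape from where it was at the start of the episode above 0.03 m).
It also fails if it takes over 54 s, if anything falls off the work surface, if the arm or the gripper's body presses on something with over 40 N, if the wrist force passes 120 N, or if a joint passes its speed limit or range.

ROBOT

A 6-joint arm with a two-finger parallel gripper is mounted at the origin on a cart in front of the work surface, level with it; the furniture and walls round the work are solid. World frame = base frame: x ahead of the robot, y to its left, z up, the work surface at z = 0. Lengths are in mm, angles in rad, forces in N, time in s.
With the tool pointing down it reaches from about 350 to 875 mm from the base axis. Payload 4.2 kg.
Tool frame: the origin (TCP) lies between the finger pads; the fingertips stand 14 mm ahead of it and the grasp point (between the pads) lies 5 mm behind it; z points along the fingers, y is the line along which they close (so a half turn about z gives the same grasp; the last joint's range is limited). The gripper opens to 85 mm and grips with 20 to 120 N. Pads are 22 mm wide; open, the fingers measure 114 mm over their backs; the gripper's body (76 mm by 85 mm) begins 54 mm behind the grasp point. The pads swing forward as they close: fully open they stand 13 mm farther back than shut.
Start: joints at [1.371, 0.385, 0.008, 0, -1.194, -0.259], TCP at [276.762, 560.359, 245.312] pointing down, gripper open.
Joint ranges: [-3.14, 3.14], [-1.21, 2.06], [-1.07, 1.41], [-3.16, 2.05], [-2.99, -0.16], [-3.1, 3.1]. Speed limits (rad/s): [2.79, 2.79, 3.14, 3.14, 3.14, 3.14].

INTERFACE

Orientations are given as a unit quaternion [x, y, z, w].
In Python, from bench import * gives the robot as it stands.
- The arm moves only by the tool carry_out, never from a script. Its argument "motion" is a list of rows, each a list of 7 numbers: the turn, a rotation vector about the tool's x, y, z in rad, then the shift along the tool's x, y, z in mm, then the opening, from -1 (shut) to 1 (fully open), so that 0 is half open. A call has 1 to 5 rows; each row is the pose to reach, as a shift and turn from the pose commanded when the call began, along the tool's axes at that moment; what a row does not reach only later rows make up. A row lasts 1/8 s, in which the tool goes at most 62.5 mm and 10.7 degrees, less where a joint would pass 70% of its speed; a pose out of reach is approached as far as the arm can. A call with a gripper value outside its range is refused whole. The fingers move at their own pace and stop on an object; the grip force is fixed at half the most. Time passes only in rows, so rows that repeat a pose let the fingers close. It gives the time, the measured TCP pose, the force, the opening and the grip force at its end, in the units of the state.
- read_state(): the state, without advancing time (a new reading comes with each control period).
- get_image(name): name is "side" or "top" or "wrist"; returns a dict with "color" (480x640x3 uint8, blue, green, red), "mtx" (3x3 intrinsics, pixels), "k1" (the pictures are not rectified: a ray, as slopes to the right and down, at radius r is drawn at 1 + k1 r^2 times it, then the intrinsics apply), "position" and "orientation" of the camera in the world. Camera axes: x right, y down, z forward; pixel columns grow to the right and rows downward; lengths in mm; the calibration is good to about 2 mm. A picture is of the moment at which its call begins. There is no depth.
- job_done(): hands the job in; it is judged then, once.
The state is a dict: "clock": time; "joints": joint angles; "joint_vel": joint speeds; "joint_efforts": joint torques, N m; "position": TCP position; "ee_rot": TCP orientation; "contact_force": force on the tool from outside, world axes, zero at the start; "wrist_torque": the same for the moment, N m; "gripper_width": finger opening in mm; "grasp_force": force on a finger pad.
Only numpy, scipy, OpenCV 4.12 (cv2) and the standard library are available. Lean on these libraries where they do the work, as an engineer would, in place of code of your own. Each camera call takes 0.05 s, during which the arm holds its last target. There are 200 camera calls.

## Working session

There is one attempt and no reset: what is moved stays moved. The work goes in short steps, Python scripts to look and compute and a tool call to move; the robot and the scene stay as the last step left them, time stands still between calls to the robot, and variables do not carry over. Pictures are saved under pics/ and viewed, at most 10 in all, crops included, and the job is handed in when it is done.

Besides the shell and the picture viewer there is one more tool, called after ">>>" as name(argument=value, ...) on one line, values as JSON. carry_out: Moves the arm, as the interface text tells. Its arguments: {"type":"object","properties":{"motion":{"type":"array"}},"required":["motion"]}

```bash
mkdir -p pics; ls; python3 - <<'E'
from bench import *
import cv2
for n in ("top","side"):
    d=get_image(n); cv2.imwrite(f"pics/{n}0.png",d["color"]); print(n,d["mtx"],d["k1"],d["position"],d["orientation"])
print(read_state())
E
```

```text
pics
top [[467.47212435   0.         314.49330126]
 [  0.         467.47212435 237.95397905]
 [  0.           0.           1.        ]] 0.03726502066852707 [ 388.14970271  -49.05731236 1131.31323475] [ 0.71305963 -0.70023013  0.02620338 -0.02317571]
side [[579.29745476   0.         318.55740599]
 [  0.         579.29745476 234.13257148]
 [  0.           0.           1.        ]] -0.15806365793541077 [ 114.1228661  1392.28409676  680.74376877] [-0.10279862  0.82313869 -0.55479186  0.06388374]
{'clock': 0.1, 'joints': array([ 1.37062225e+00,  3.85469783e-01,  6.77713965e-03, -4.51137931e-04,
       -1.19405344e+00, -2.58545902e-01]), 'joint_vel': array([-0.0009491 , -0.00224165,  0.00200281,  0.00196345,  0.00052447,
       -0.00137551]), 'joint_efforts': array([-5.18587422e-04, -3.93316948e+01,  1.88929528e+01,  4.19800490e+00,
       -2.63183465e-03,  3.34705042e-06]), 'position': array([276.53897624, 559.92811412, 244.34027601]), 'ee_rot': array([ 9.73792703e-01, -2.27435217e-01, -1.81130404e-04,  9.80579971e-04]), 'contact_force': array([-0.38633291, -0.21999291, -0.58554488]), 'wrist_torque': array([0.00287266, 0.05889778, 0.01925708]), 'grasp_force': 0.0, 'gripper_width': 85.43207400763761}
```

View pics/top0.png

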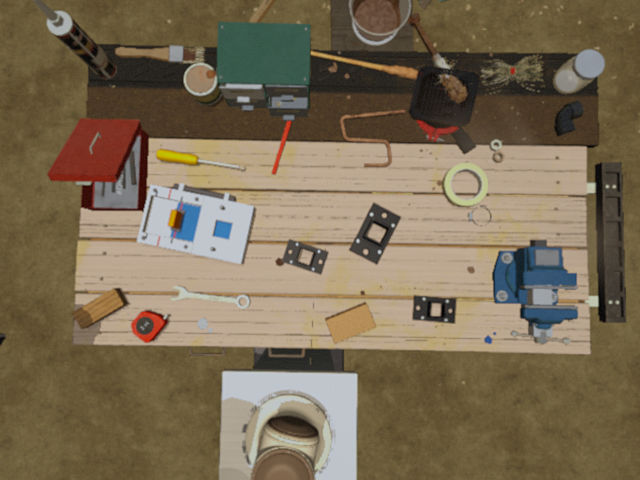

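View pics/side0.png

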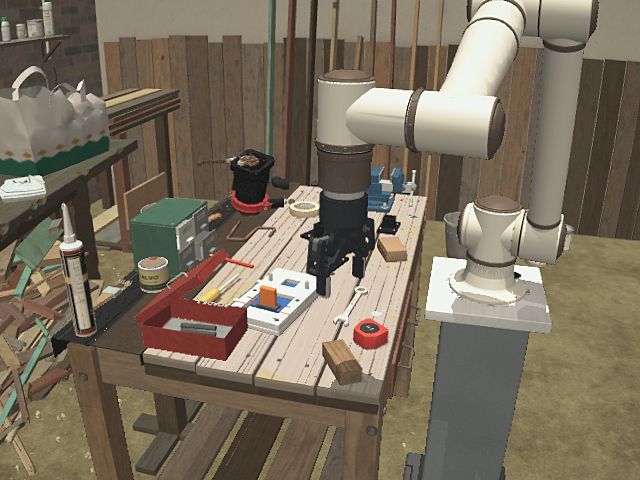

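The top view shows three black plates: A at (376,233), B at (305,256) and C at (434,309). A looks largest. The gate is at (195,223) with its orange tab at (176,218). I'll enlarge both areas.

```bash
python3 - <<'E'
import cv2
a=cv2.imread("pics/top0.png")
cv2.imwrite("pics/c1.png",cv2.resize(a[195:330,270:470],None,fx=4,fy=4,interpolation=cv2.INTER_CUBIC))
cv2.imwrite("pics/c2.png",cv2.resize(a[175:275,130:263],None,fx=6,fy=6,interpolation=cv2.INTER_CUBIC))
E
```

```text
(no output)
```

View pics/c1.png

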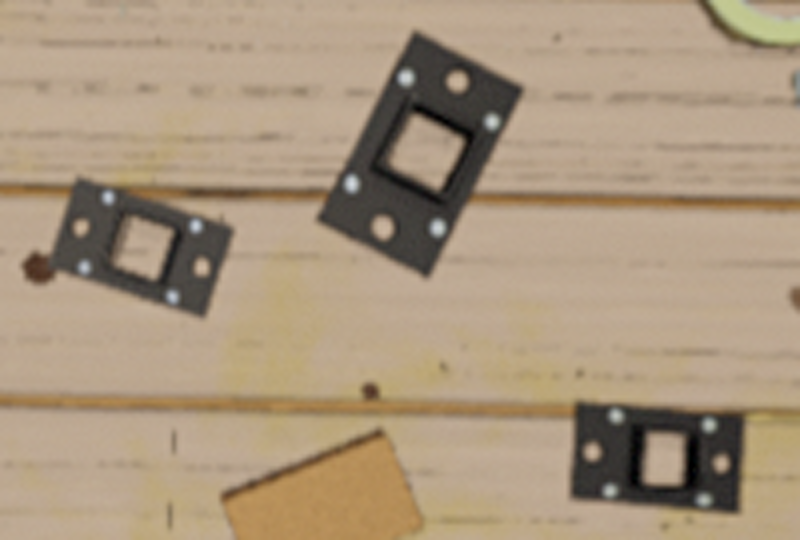

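View pics/c2.png

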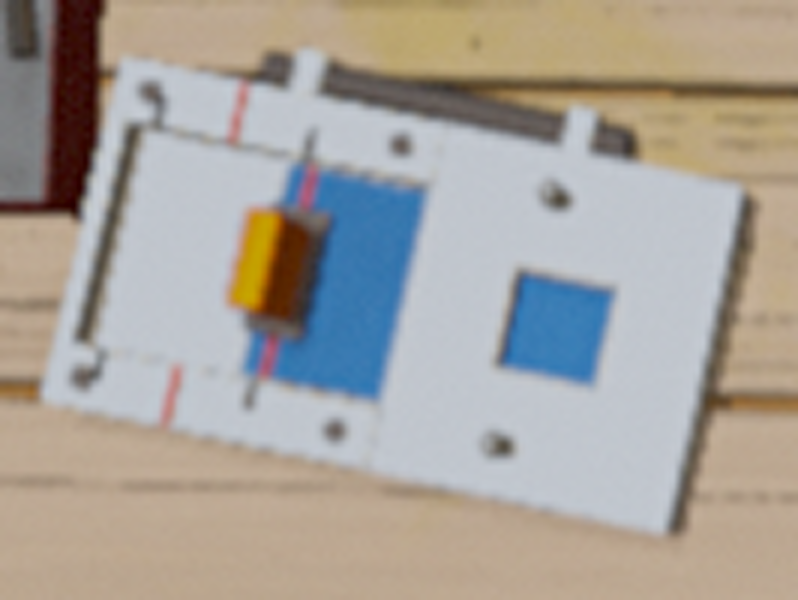

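The crop confirms A as the largest plate: its corners are at about (374,203), (400,217), (377,264) and (349,249), and its holes at (384,215) and (366,252). In the gate crop, the port is centred at about (223,229), the pins at (223,207) and (213,248), and the tab at (176,218). The long red marks are left of the tab.

```bash
cat > h.py <<'E'
import numpy as np, cv2
from scipy.spatial.transform import Rotation as R
from scipy.optimize import least_squares
def proj(d,P):
    c=R.from_quat(d["orientation"]).inv().apply(np.atleast_2d(P)-d["position"])
    s=c[:,:2]/c[:,2:]; s=s*(1+d["k1"]*(s**2).sum(1,keepdims=True))
    return s@d["mtx"][:2,:2].T+d["mtx"][:2,2]
def fit(d,obj,px,x0):
    """planar pose x,y,yaw of points obj (xyz, mm, z over bench)"""
    obj=np.array(obj,float);px=np.array(px,float)
    def f(p):
        c,s=np.cos(p[2]),np.sin(p[2])
        P=np.c_[obj[:,0]*c-obj[:,1]*s+p[0],obj[:,0]*s+obj[:,1]*c+p[1],obj[:,2]]
        return (proj(d,P)-px).ravel()
    r=least_squares(f,x0,x_scale=[100,100,1]); return r.x,r.fun.reshape(-1,2)
def crop(p,s,o): return (np.array(p,float)+.5)/s-.5+np.array(o)
E
python3 - <<'E'
from h import *; from bench import *
np.set_printoptions(precision=2,suppress=True)
d=get_image("top")
px=crop([(416,32),(522,90),(428,277),(318,218),(457,81),(383,228)],4,(270,195))
o=[(65,38,10),(65,-38,10),(-65,-38,10),(-65,38,10),(50,0,10),(-50,0,10)]
print("plate",*fit(d,o,px,[400,-180,-.4]))
px=crop([(122,60),(748,187),(668,533),(42,402),(519,272),(614,289),(594,384),(500,366)],6,(130,175))
o=[(70,180,30),(70,-70,30),(-70,-70,30),(-70,180,30),(20,20,30),(20,-20,30),(-20,-20,30),(-20,20,30)]
p,r=fit(d,o,px,[400,180,-.2]); print("gate",p,r)
E
```

```text
plate [ 480.93 -198.06   -0.47] [[-0.52 -0.52]
 [ 1.04 -0.49]
 [-0.08  0.56]
 [-0.77  0.57]
 [ 0.41 -0.04]
 [-0.08 -0.11]]
gate [482.76 169.21  -0.19] [[ 2.18 -0.05]
 [ 1.5   0.24]
 [ 2.23  0.51]
 [ 1.94  0.82]
 [-2.14 -1.07]
 [-1.37 -0.47]
 [-1.69  0.24]
 [-2.67 -0.2 ]]
```

```bash
python3 - <<'E'
from h import *; from bench import *
np.set_printoptions(precision=2,suppress=True)
d=get_image("top")
px=crop([(122,60),(748,187),(668,533),(42,402),(280,270),(206,254),(541,194),(484,442)],6,(130,175))
o=[(70,180,30),(70,-70,30),(-70,-70,30),(-70,180,30),(0,100,30),(0,130,30),(50,0,53),(-50,0,53)]
p,r=fit(d,o,px,[400,180,-.2]); print("gate",p,r)
s=read_state(); print(R.from_quat(s["ee_rot"]).as_matrix())
w=get_image("wrist"); M=R.from_quat(s["ee_rot"]).inv()
print(M.apply(w["position"]-s["position"]),(M*R.from_quat(w["orientation"])).as_matrix(),w["mtx"],w["k1"])
E
```

```text
gate [483.61 175.    -0.19] [[-0.15 -0.64]
 [-0.88 -0.08]
 [-0.32  0.17]
 [-0.57  0.2 ]
 [ 0.1   0.13]
 [-0.08  0.19]
 [ 0.94 -0.43]
 [ 0.92  0.44]]
[[ 0.9  -0.44 -0.  ]
 [-0.44 -0.9  -0.  ]
 [ 0.    0.   -1.  ]]
[  75.53    1.1  -128.67] [[-0.   -0.96 -0.29]
 [ 1.   -0.    0.  ]
 [-0.   -0.29  0.96]] [[368.61   0.   315.05]
 [  0.   368.61 239.02]
 [  0.     0.     1.  ]] -0.03775037050046021
```

>>> carry_out(motion=[[0,0,0,40,45,0,1],[0,0,0,80,90,0,1],[0,0,0,120,135,0,1],[0,0,0,160,181,0,1],[0,0,0,200,226,0,1]])

```text
clock: 0.88
position: [356.1, 267.2, 245.5]
ee_rot: [0.974, -0.227, 0.0, -0.0]
contact_force: [1.3, -0.0, 0.7]
gripper_width: 85.4
grasp_force: 0.0
```

>>> carry_out(motion=[[0,0,0,40,45,0,1],[0,0,0,80,90,0,1],[0,0,0,120,135,0,1],[0,0,0,160,181,0,1],[0,0,0,200,226,0,1]])

```text
clock: 1.5
position: [435.4, -24.0, 245.8]
ee_rot: [0.974, -0.227, 0.001, -0.0]
contact_force: [1.1, 0.1, 1.0]
gripper_width: 85.8
grasp_force: 0.0
```

>>> carry_out(motion=[[0,0,0,40,45,0,1],[0,0,0,80,90,10,1],[0,0,0,119,137,40,1],[0,0,0,119,137,70,1],[0,0,0,119,137,70,1]])

```text
clock: 2.12
position: [479.3, -198.1, 172.8]
ee_rot: [0.974, -0.228, -0.003, 0.0]
contact_force: [-0.5, 0.9, 1.0]
gripper_width: 85.6
grasp_force: 0.0
```

```bash
python3 - <<'E'
from h import *; from bench import *
np.set_printoptions(precision=3,suppress=True)
s=read_state(); print(s["clock"],s["position"],s["ee_rot"],s["joints"])
w=get_image("wrist"); cv2.imwrite("pics/w1.png",w["color"])
print(proj(w,[[480.9,-198.1,52],[480.9,-198.1,0]]))
E
```

```text
2.125 [ 479.306 -198.138  172.778] [ 0.974 -0.228 -0.003  0.   ] [-0.079  0.276 -0.351 -0.001 -0.95   1.189]
[[311.775 234.137]
 [312.116 216.291]]
```

View pics/w1.png

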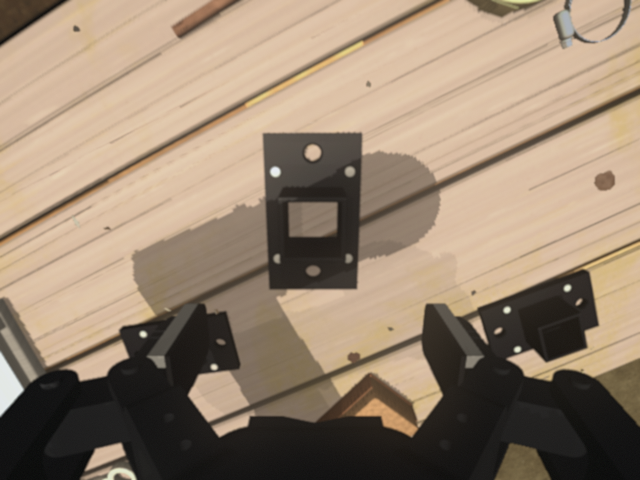

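The wrist view shows plate A with its corners at (263,133), (362,132), (357,289) and (269,289). Its holes are at (313,152) and (313,270), and its axes line up with the tool's.

```bash
python3 - <<'E'
from h import *; from bench import *
np.set_printoptions(precision=3,suppress=True)
w=get_image("wrist")
o=[(65,38,10),(65,-38,10),(-65,-38,10),(-65,38,10),(50,0,10),(-50,0,10)]
p,r=fit(w,o,[(263,133),(362,132),(357,289),(269,289),(313,152),(313,270)],[480,-198,-.46]); print(p,r)
s=read_state(); T=R.from_quat(s["ee_rot"]); print(s["position"],T.inv().apply([p[0],p[1],30]-s["position"]), T.as_matrix()[:2,0])
E
```

```text
[ 485.492 -199.907   -0.457] [[ 0.036 -0.383]
 [ 0.085  0.426]
 [-0.218 -1.323]
 [ 0.431 -1.114]
 [-0.366  0.402]
 [ 0.054  1.803]]
[ 481.652 -197.498  176.127] [  4.384   0.421 146.131] [ 0.897 -0.442]
```

>>> carry_out(motion=[[0,0,0,2,1,40,1],[0,0,0,2,1,80,1],[0,0,0,2,1,115,1],[0,0,0,2,1,135,1],[0,0,0,2,1,145,1]])

```text
clock: 2.85
position: [483.8, -198.6, 31.0]
ee_rot: [0.974, -0.226, 0.001, -0.0]
contact_force: [-0.5, -0.3, 0.9]
gripper_width: 85.4
grasp_force: 0.0
```

>>> carry_out(motion=[[0,0,0,0,0,0,1],[0,0,0,0,0,0,-0.3],[0,0,0,0,0,0,-1],[0,0,0,0,0,0,-1],[0,0,0,0,0,0,-1]])

```text
clock: 3.48
position: [483.5, -199.4, 31.5]
ee_rot: [0.974, -0.227, 0.001, -0.0]
contact_force: [-1.2, 1.2, 6.9]
gripper_width: 47.3
grasp_force: 63.5
```

>>> carry_out(motion=[[0,0,0,0,0,0,-1],[0,0,0,0,0,0,-1],[0,0,0,0,0,0,-1],[0,0,0,0,0,0,-1]])

```text
clock: 3.98
position: [483.5, -199.4, 31.5]
ee_rot: [0.974, -0.227, 0.001, -0.0]
contact_force: [-0.1, 1.7, 5.3]
gripper_width: 47.0
grasp_force: 63.5
```

>>> carry_out(motion=[[0,0,0,0,0,-10,-1],[0,0,0,0,0,-35,-1],[0,0,0,0,0,-70,-1],[0,0,0,0,0,-105,-1],[0,0,0,0,0,-120,-1]])

```text
clock: 4.6
position: [482.9, -199.4, 152.1]
ee_rot: [0.974, -0.228, 0.001, -0.0]
contact_force: [0.8, -0.4, -3.7]
gripper_width: 47.6
grasp_force: 62.5
```

>>> carry_out(motion=[[0,0,0,-12,-25,0,-1],[0,0,-0.05,-37,-75,0,-1],[0,0,-0.14,-62,-125,0,-1],[0,0,-0.22,-87,-175,0,-1],[0,0,-0.269,-107,-220,0,-1]])

```text
clock: 5.22
position: [482.8, 46.8, 149.4]
ee_rot: [0.996, -0.094, -0.001, 0.0]
contact_force: [1.4, -0.2, -3.8]
gripper_width: 47.6
grasp_force: 62.9
```

>>> carry_out(motion=[[0,0,0,-8,-25,0,-1],[0,0,0,-9,-37,0,-1],[0,0,0,-9,-37,0,-1],[0,0,0,-9,-37,0,-1],[0,0,0,-9,-37,0,-1]])

```text
clock: 5.85
position: [482.1, 82.3, 150.2]
ee_rot: [0.995, -0.096, -0.0, 0.0]
contact_force: [1.1, 0.4, -4.1]
gripper_width: 47.1
grasp_force: 63.0
```

```bash
python3 - <<'E'
from h import *; from bench import *
import pickle
np.set_printoptions(precision=3,suppress=True)
s=read_state(); print(s)
w=get_image("wrist"); cv2.imwrite("pics/w2.png",w["color"]); pickle.dump((s,w),open("w2.pkl","wb"))
E
```

```text
{'clock': 5.85, 'joints': array([ 0.502,  0.253, -0.453, -0.   , -0.865,  0.878]), 'joint_vel': array([ 0.006, -0.002,  0.002,  0.003,  0.   , -0.002]), 'joint_efforts': array([  0.105, -30.38 ,  16.43 ,   3.803,  -0.003,   0.002]), 'position': array([482.097,  82.308, 150.175]), 'ee_rot': array([ 0.995, -0.096, -0.   ,  0.   ]), 'contact_force': array([ 1.051,  0.393, -4.149]), 'wrist_torque': array([-0.019, -0.005, -0.022]), 'grasp_force': 63.02490949630737, 'gripper_width': 47.14167543997071}
```

View pics/w2.png

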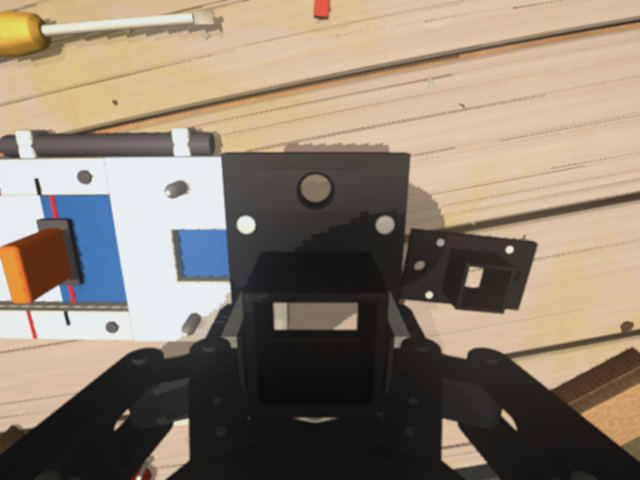

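The wrist view shows the upper pin's tip near (169,192) and base near (184,186), and the lower pin's tip near (186,330). The held plate's front edge runs from (222,153) to (410,153) and its front hole is at (316,188). I'll enlarge this for precise picks.

```bash
python3 - <<'E'
import cv2
a=cv2.imread("pics/w2.png")
cv2.imwrite("pics/c3.png",cv2.resize(a[150:345,155:420],None,fx=3,fy=3,interpolation=cv2.INTER_CUBIC))
E
```

```text
(no output)
```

View pics/c3.png

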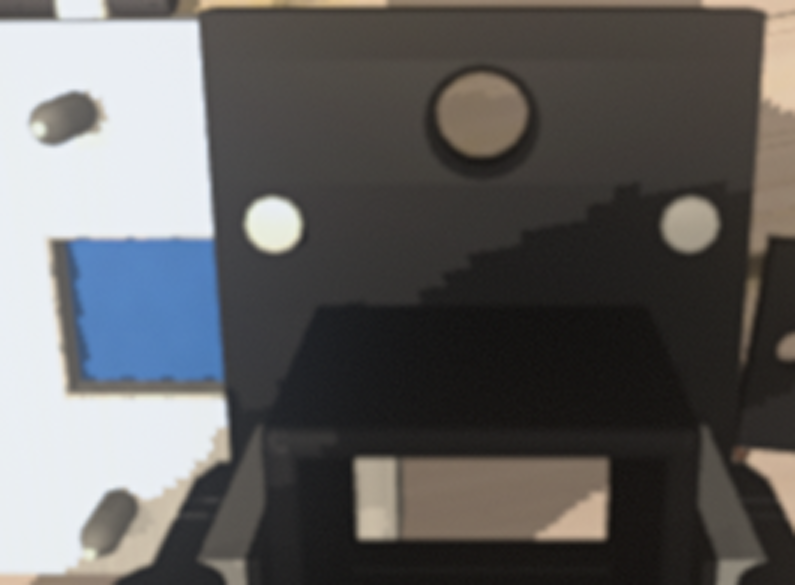

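```bash
python3 - <<'E'
from h import *; import pickle
np.set_printoptions(precision=3,suppress=True)
s,w=pickle.load(open("w2.pkl","rb"))
c=lambda l:crop(l,3,(155,150))
zt=s["position"][2]-31.5+10
print("plate(x,y,yaw)",*fit(w,[(65,38,zt),(65,-38,zt),(50,0,zt)],c([(202,10),(765,10),(482,120)]),[482,82,-.19]))
pts=[(50,0,53),(50,0,30),(-50,0,53),(-50,0,30),(20,20,30),(-20,20,30)]
px=c([(38,127),(85,112),(93,550),(125,500),(52,238),(68,392)])
for n in ([0,1,2,3],[0,2],[0,1,2,3,4,5]):
    print("gate",*fit(w,np.array(pts)[n],px[n],[483,175,-.19]))
T=R.from_quat(s["ee_rot"]); print("toolx yaw",np.arctan2(*T.as_matrix()[[1,0],0]), s["position"])
E
```

```text
plate(x,y,yaw) [481.657  80.842  -0.192] [[-1.515 -0.152]
 [ 1.193 -0.048]
 [ 0.33   0.411]]
gate [485.454 172.612  -0.189] [[ 1.384 -0.141]
 [-1.522 -1.012]
 [ 0.334  0.495]
 [-0.366  0.909]]
gate [485.653 173.126  -0.182] [[-0.004 -0.288]
 [ 0.001  0.369]]
gate [484.9   169.648  -0.182] [[ 5.659 -0.187]
 [ 2.387 -1.054]
 [ 5.06   0.498]
 [ 4.001  0.904]
 [-9.987 -0.241]
 [-8.138  0.73 ]]
toolx yaw -0.19143407337093046 [482.097  82.308 150.175]
```

>>> carry_out(motion=[[0,0,0,-7,-45,0,-1],[0,0,0,-14,-85,0,-1],[0,0,0,-14,-92,20,-1],[0,0,0,-14,-92,45,-1],[0,0,0,-14,-92,54,-1]])

```text
clock: 6.52
position: [485.1, 175.4, 94.9]
ee_rot: [0.995, -0.095, -0.001, 0.001]
contact_force: [0.1, 0.0, -3.7]
gripper_width: 47.3
grasp_force: 63.3
```

>>> carry_out(motion=[[0,0,0,0,0,0,-1],[0,0,0,0,0,0,-1],[0,0,0,0,0,0,-1]])

```text
clock: 6.9
position: [486.4, 176.5, 97.3]
ee_rot: [0.995, -0.095, 0.001, -0.001]
contact_force: [0.3, -0.2, -3.0]
gripper_width: 47.1
grasp_force: 63.3
```

```bash
python3 - <<'E'
from h import *; from bench import *
import pickle
np.set_printoptions(precision=3,suppress=True)
s=read_state(); print(s["clock"],s["position"],s["ee_rot"],s["contact_force"])
w=get_image("wrist"); cv2.imwrite("pics/w3.png",cv2.resize(w["color"][130:330,180:440],None,fx=3,fy=3,interpolation=cv2.INTER_CUBIC)); pickle.dump((s,w),open("w3.pkl","wb"))
E
```

```text
6.9 [486.427 176.495  97.28 ] [ 0.995 -0.095  0.001 -0.001] [ 0.303 -0.187 -3.044]
```

View pics/w3.png

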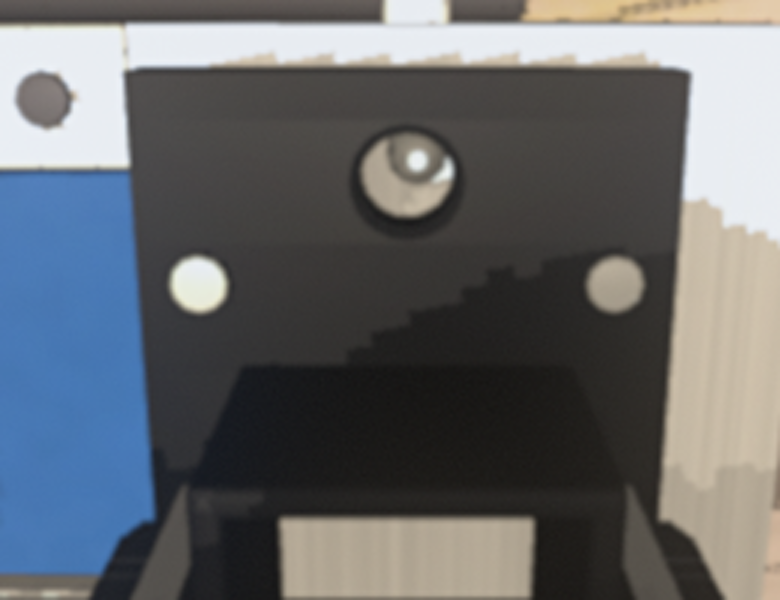

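The pin tip shows through the front hole at crop (417,160). The hole's lower rim is centred at about (408,174) and its upper rim at about (406,182), so the two are nearly aligned.

```bash
python3 - <<'E'
from h import *; import pickle
np.set_printoptions(precision=2,suppress=True)
s,w=pickle.load(open("w3.pkl","rb"))
T=R.from_quat(s["ee_rot"]); zb=s["position"][2]-31.5
for n,p,z in (("tip",(417,160),53),("bot",(408,174),zb),("top",(406,182),zb+10),("front edge L",(126,72),zb+10),("R",(690,72),zb+10)):
    P,r=fit(w,[(0,0,z)],[crop(p,3,(180,130))],[530,165,0]); print(n,T.inv().apply([P[0],P[1],z]-s["position"]))
E
```

```text
tip [49.29  3.06 44.35]
bot [49.17  1.62 31.57]
top [49.69  1.33 21.57]
front edge L [ 64.5  -35.98  21.65]
R [64.5  39.16 21.54]
```

>>> carry_out(motion=[[0,0,0,0,1.5,0,-1],[0,0,0,0,1.5,6,-1],[0,0,0,0,1.5,12,-1],[0,0,0,0,1.5,18,-1],[0,0,0,0,1.5,20,-1]])

```text
clock: 7.58
position: [485.2, 174.6, 75.5]
ee_rot: [0.996, -0.095, -0.001, 0.0]
contact_force: [0.2, 0.6, -3.7]
gripper_width: 47.3
grasp_force: 63.3
```

>>> carry_out(motion=[[0,0,0,0,0,4,-1],[0,0,0,0,0,8,-1],[0,0,0,0,0,11,-1],[0,0,0,0,0,13,-1],[0,0,0,0,0,14,-1]])

```text
clock: 8.2
position: [485.6, 174.8, 62.2]
ee_rot: [0.996, -0.095, 0.0, 0.0]
contact_force: [-0.8, -0.5, -3.3]
gripper_width: 46.9
grasp_force: 63.3
```

>>> carry_out(motion=[[0,0,0,0,0,1,-1],[0,0,0,0,0,1.5,-1],[0,0,0,0,0,2,-1],[0,0,0,0,0,2,-1]])

```text
clock: 8.7
position: [485.6, 174.9, 61.5]
ee_rot: [0.996, -0.095, 0.0, -0.0]
contact_force: [-4.3, -0.8, 7.1]
gripper_width: 47.1
grasp_force: 64.6
```

>>> carry_out(motion=[[0,0,0,0,0,0,-0.3],[0,0,0,0,0,0,0.4],[0,0,0,0,0,0,0.8],[0,0,0,0,0,0,0.8],[0,0,0,0,0,0,0.8]])

```text
clock: 9.32
position: [485.6, 174.8, 60.2]
ee_rot: [0.996, -0.095, 0.0, 0.0]
contact_force: [-0.5, -0.6, -1.1]
gripper_width: 76.9
grasp_force: 0.0
```

>>> carry_out(motion=[[0,0,0,0,0,-10,0.8],[0,0,0,0,0,-40,0.8],[0,0,0,0,0,-80,0.8],[0,0,0,0,0,-90,0.8],[0,0,0,0,0,-90,0.8]])

```text
clock: 9.95
position: [485.7, 175.0, 151.2]
ee_rot: [0.995, -0.095, 0.001, -0.001]
contact_force: [-0.2, 0.5, -0.3]
gripper_width: 76.8
grasp_force: 0.0
```

```bash
python3 - <<'E'
from h import *; from bench import *
import pickle
np.set_printoptions(precision=3,suppress=True)
s=read_state(); print(s["clock"],s["position"],s["ee_rot"],s["contact_force"])
w=get_image("wrist"); cv2.imwrite("pics/w4.png",w["color"]); pickle.dump((s,w),open("w4.pkl","wb"))
E
```

```text
9.95 [485.677 174.991 151.185] [ 0.995 -0.095  0.001 -0.001] [-0.16   0.488 -0.263]
```

View pics/w4.png

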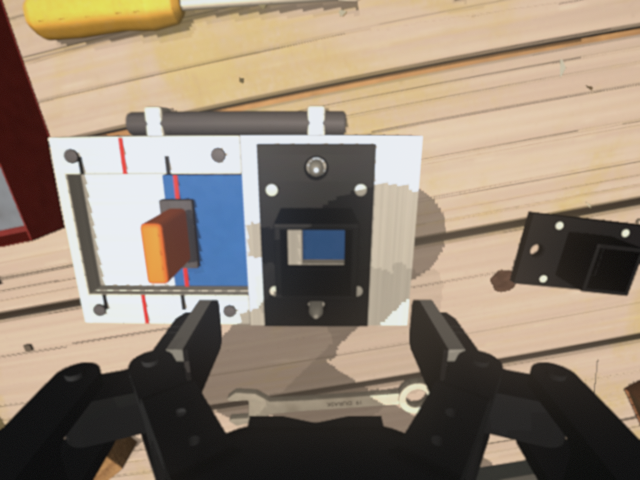

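The plate lies flat with both pins through its holes, at (316,167) and (316,308). The tab is at (165,245), with the shutter's red line still at the shut marks. The tab is 100 mm along tool -y.

>>> carry_out(motion=[[0,0,0,0,-50,0,0.15],[0,0,0,0,-95,0,0.15],[0,0,0,0,-100,20,0.15],[0,0,0,0,-100,50,0.15],[0,0,0,0,-100,65,0.15]])

```text
clock: 10.62
position: [503.0, 271.9, 82.2]
ee_rot: [0.995, -0.095, -0.002, 0.002]
contact_force: [-0.7, -0.5, 0.4]
gripper_width: 48.8
grasp_force: 0.0
```

>>> carry_out(motion=[[0,0,0,0,0,15,0.15],[0,0,0,0,0,30,0.15],[0,0,0,0,0,36,0.15],[0,0,0,0,0,36,0.15],[0,0,0,0,0,36,0.15]])

```text
clock: 11.25
position: [504.8, 273.4, 50.0]
ee_rot: [0.996, -0.095, 0.001, -0.0]
contact_force: [0.0, 0.5, -0.2]
gripper_width: 49.0
grasp_force: 0.0
```

>>> carry_out(motion=[[0,0,0,0,0,0,-0.4],[0,0,0,0,0,0,-1],[0,0,0,0,0,0,-1],[0,0,0,0,0,0,-1],[0,0,0,0,0,0,-1]])

```text
clock: 11.88
position: [504.6, 273.2, 49.8]
ee_rot: [0.996, -0.095, 0.0, -0.0]
contact_force: [-1.5, -0.5, 5.9]
gripper_width: 13.4
grasp_force: 59.8
```

>>> carry_out(motion=[[0,0,0,0,-5,0,-1],[0,0,0,0,-12,0,-1],[0,0,0,0,-20,0,-1],[0,0,0,0,-27,0,-1],[0,0,0,0,-30.5,0,-1]])

```text
clock: 12.5
position: [509.7, 300.2, 49.8]
ee_rot: [0.995, -0.095, -0.001, 0.002]
contact_force: [-0.6, -9.1, 9.4]
gripper_width: 12.9
grasp_force: 60.4
```

>>> carry_out(motion=[[0,0,0,0,0,0,-1],[0,0,0,0,0,0,-1],[0,0,0,0,0,0,-1],[0,0,0,0,0,0,-1],[0,0,0,0,0,0,-1]])

```text
clock: 13.12
position: [509.8, 300.3, 49.8]
ee_rot: [0.995, -0.095, -0.001, 0.002]
contact_force: [-1.8, -7.3, 8.7]
gripper_width: 13.5
grasp_force: 60.4
```

```bash
python3 - <<'E'
from h import *; from bench import *
s=read_state(); print(s["clock"],s["position"],s["contact_force"],s["grasp_force"])
w=get_image("wrist"); t=get_image("top")
print(np.abs(s["joint_vel"]).max())
A=w["color"]; cv2.imwrite("pics/w5.png",A)
E
```

```text
13.125 [509.79313563 300.34624974  49.79140013] [-1.78664519 -7.32051919  8.65149679] 60.40975034236908
0.001730773624729697
```

View pics/w5.png

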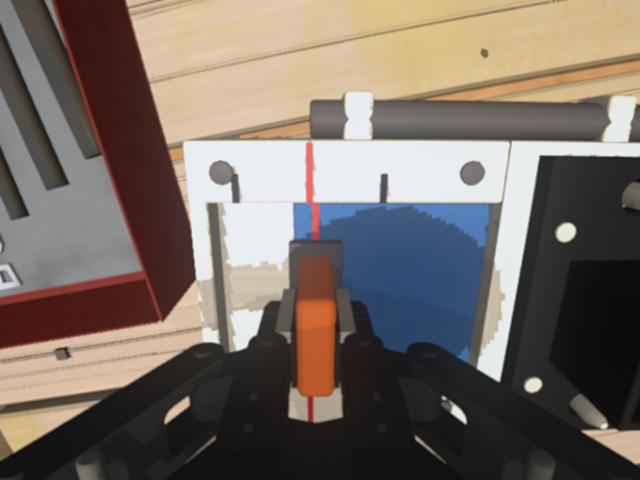

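The shutter's red line (316,220) is about 2 mm short of the red mark (311,170), which agrees with the measured 27.6 mm. I'll nudge it on.

>>> carry_out(motion=[[0,0,0,0,-1,0,-1],[0,0,0,0,-2.2,0,-1],[0,0,0,0,-2.2,0,-1],[0,0,0,0,-2.2,0,-1],[0,0,0,0,-2.2,0,-1]])

```text
clock: 13.85
position: [510.1, 302.0, 49.8]
ee_rot: [0.995, -0.095, -0.001, 0.002]
contact_force: [-1.4, -8.3, 8.3]
gripper_width: 13.3
grasp_force: 60.4
```

>>> carry_out(motion=[[0,0,0,0,0,0,-1],[0,0,0,0,0,0,-1],[0,0,0,0,0,0,-1],[0,0,0,0,0,0,-1],[0,0,0,0,0,0,-1]])

```text
clock: 14.48
position: [510.1, 302.0, 49.8]
ee_rot: [0.995, -0.095, -0.001, 0.002]
contact_force: [-1.3, -8.7, 8.0]
gripper_width: 13.1
grasp_force: 60.4
```

Travel is now about 29.3 mm, steady and gripped.

```bash
python3 -c "
from bench import *
print(job_done())"
```

```text
the job is handed in; nothing more can be done
None
```

I seated the port plate flush over both pins and let go of it, and the fingers hold the shutter at about 29.3 mm of travel; the job is handed in at about 14.5 s, but no verdict came back.

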